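# Gauge the turned puppet bodies and crate the good ones

## Robot

A 7-joint arm with a two-finger parallel gripper is mounted at the origin on the work surface. World frame = base frame: x ahead of the robot, y to its left, z up, the work surface at z = 0. Lengths are in mm, angles in rad, forces in N, time in s.
With the tool pointing down it reaches from about 425 to 875 mm from the base axis. Payload 4.7 kg.
Tool frame: the origin (TCP) lies midway between the tips of the shut fingers; the grasp point (between the pads) lies env.pinch_z behind it (env.pinch_z is the distance from the TCP to the grasp point, in mm); z points along the fingers, y is the line along which they close (so a half turn about z gives the same grasp; the last joint's range is limited). The gripper opens to 85 mm and grips with 20 to 120 N. Pads are 22 mm wide; open, the fingers measure 114 mm over their backs; the gripper's body (76 mm by 85 mm) begins 54 mm behind the grasp point. The pads swing forward as they close: fully open they stand 13 mm farther back than shut.
Start: joints at [1.345, 0.321, -0.07, 1.45, 0.023, 1.371, -0.057], TCP at [154.359, -631.425, 231.349] pointing down, gripper open.
Joint ranges: [-2.86, 2.86], [-0.3, 2.09], [-1.38, 1.24], [0.06, 2.45], [-1.56, 4.7], [0.09, 2.05], [-2.69, 2.69]. Speed limits (rad/s): [2.57, 2.57, 3.14, 3.14, 3.14, 3.14, 3.14].

## Interface

Orientations are given as a unit quaternion [x, y, z, w].
In Python, from rig import env gives the robot as it stands.
- The arm moves only by the shell command python3 -m creep 'ROWS' [FORCE]. ROWS is JSON, one flat list of numbers, 5 for each row, row after row: the shift along the world's x, y, z in mm, then the turn about the world's z in rad, then the finger opening in mm, from 0 to 85.4. A call has 1 to 12 rows; each row shifts and turns the commanded pose from where the row before left it; what a row does not reach is not made up. A row lasts 1/10 s, in which the tool goes at most 50 mm and 8.59 degrees, less where a joint would pass 70% of its speed; a pose out of reach is approached as far as the arm can. A call is refused whole if a number of a shift passes 50 or a number of a turn 0.15, either way. A call with a gripper value outside its range is refused whole. The fingers move at their own pace and stop on an object; FORCE is the grip in N (left out, the last holds). Time passes only in rows, so rows that do not move let the fingers close. It gives the time, the measured TCP pose, the force, the opening and the grip force at its end, in the units of the state.
- env.get_obs(): the state, without advancing time (a new reading comes with each control period).
- env.read_camera(name): name is "scene" or "side" or "wrist"; returns the picture (420x560x3 uint8, red, green, blue); there is no depth.
- env.camera_model(name): a dict with "fx", "fy", "cx", "cy" (pixels), "world_from_camera" (4x4, takes a point from camera to world coordinates). Camera axes: x right, y down, z forward; pixel columns grow to the right and rows downward; lengths in mm; the calibration is good to about 2 mm. A picture is of the moment at which its call begins: read the wrist's pose just before it. camera_model takes no time and is no camera call; for the wrist camera it gives the pose at the moment of the call.
- env.finish_job(): hands the job in; it is judged then, once.
Trained networks look in the newest picture that a camera, given by its name, has taken for a name from the list of things; names that differ only in an ending like _2 or _b are one class to them, and where a whole thing is asked for, a point or a joint stands for the part that bears it (a point fixed in the world has none). Each returns a list of dicts, best first, with "confidence" (0 to 1); they miss things now and then, are a little off and sometimes report something else, mostly with a low value. They report only what shows in the picture. A call takes as long as a camera call.
- env.look_for(camera, query): "bbox" ([centre column, centre row, width, height] in pixels, round what is visible of it).
The state is a dict: "time_s": time; "joint_positions": joint angles; "dq": joint speeds; "tau": joint torques, N m; "eef_pos": TCP position; "tool_rot": TCP orientation; "wrist_force": force on the tool from outside, world axes, zero at the start; "wrist_torque": the same for the moment, N m; "gripper_width": finger opening in mm; "gripper_force": force on a finger pad.
Only numpy, scipy, OpenCV 4.12 (cv2) and the standard library are available. Lean on these libraries where they do the work, as an engineer would, in place of code of your own. Each camera call takes 0.05 s, during which the arm holds its last target. There are 200 camera calls.

## Task

Some of the fresh puppet bodies standing in a row on the cutting mat were bored too small underneath. Work along the row from left to right as the robot faces it: try each body down over the gauge pin, then stand it upright in an empty cell of the divided crate, one per cell, if it goes all the way down, or upright in the grey rework tray if it stops on the pin's tip. Leave the bodies already packed in their cells, and do not disturb the glue jar, tape roll and clamp.

Things in the scene. Friction and masses are not known exactly. Their poses are not given: they have to be found in the camera images.
- puppet_1: beech puppet body, upright: 46 mm cylinder up to z 74 mm, neck at 80, round 39 mm head, 113 mm tall, 100 g. Bore from below, 56 mm deep: 26 mm wide if right, 18 if too small; hidden while it stands. Origin: centre of the underside, z up. Grips well at z 56 to 74 mm. One of 4 to 6 in a row on the green cutting mat (None if absent); numbered from left (+y) to right
- puppet_2: beech puppet body, upright: 46 mm cylinder up to z 74 mm, neck at 80, round 39 mm head, 113 mm tall, 100 g. Bore from below, 56 mm deep: 26 mm wide if right, 18 if too small; hidden while it stands. Origin: centre of the underside, z up. Grips well at z 56 to 74 mm. One of 4 to 6 in a row on the green cutting mat (None if absent); numbered from left (+y) to right
- puppet_3: beech puppet body, upright: 46 mm cylinder up to z 74 mm, neck at 80, round 39 mm head, 113 mm tall, 100 g. Bore from below, 56 mm deep: 26 mm wide if right, 18 if too small; hidden while it stands. Origin: centre of the underside, z up. Grips well at z 56 to 74 mm. One of 4 to 6 in a row on the green cutting mat (None if absent); numbered from left (+y) to right
- puppet_4: beech puppet body, upright: 46 mm cylinder up to z 74 mm, neck at 80, round 39 mm head, 113 mm tall, 100 g. Bore from below, 56 mm deep: 26 mm wide if right, 18 if too small; hidden while it stands. Origin: centre of the underside, z up. Grips well at z 56 to 74 mm. One of 4 to 6 in a row on the green cutting mat (None if absent); numbered from left (+y) to right
- puppet_5: beech puppet body, upright: 46 mm cylinder up to z 74 mm, neck at 80, round 39 mm head, 113 mm tall, 100 g. Bore from below, 56 mm deep: 26 mm wide if right, 18 if too small; hidden while it stands. Origin: centre of the underside, z up. Grips well at z 56 to 74 mm. One of 4 to 6 in a row on the green cutting mat (None if absent); numbered from left (+y) to right
- puppet_6: beech puppet body, upright: 46 mm cylinder up to z 74 mm, neck at 80, round 39 mm head, 113 mm tall, 100 g. Bore from below, 56 mm deep: 26 mm wide if right, 18 if too small; hidden while it stands. Origin: centre of the underside, z up. Grips well at z 56 to 74 mm. One of 4 to 6 in a row on the green cutting mat (None if absent); numbered from left (+y) to right
- packed_1: finished puppet body of the same outside shape and size, already packed in a cell of the crate (None if absent; one or two are there). Origin: centre of the underside
- packed_2: finished puppet body of the same outside shape and size, already packed in a cell of the crate (None if absent; one or two are there). Origin: centre of the underside
- packed_3: finished puppet body of the same outside shape and size, already packed in a cell of the crate (None if absent; one or two are there). Origin: centre of the underside
- packed_4: finished puppet body of the same outside shape and size, already packed in a cell of the crate (None if absent; one or two are there). Origin: centre of the underside
- crate: divided plywood crate, 158 x 232 mm outside, 46 mm high, floor 6 mm thick, six square 70 mm cells (2 along its x, 3 along its y) between 4 mm dividers that reach 46 mm above the bench; does not move. Origin: centre of its underside on the bench, z up. It may stand to the left or the right of the gauge, the tray on the other side
- cell_00 (a point): centre of a crate cell, on the cell's floor (6 mm above the bench); axes as the crate's
- cell_01 (a point): centre of a crate cell, on the cell's floor (6 mm above the bench); axes as the crate's
- cell_02 (a point): centre of a crate cell, on the cell's floor (6 mm above the bench); axes as the crate's
- cell_10 (a point): centre of a crate cell, on the cell's floor (6 mm above the bench); axes as the crate's
- cell_11 (a point): centre of a crate cell, on the cell's floor (6 mm above the bench); axes as the crate's
- cell_12 (a point): centre of a crate cell, on the cell's floor (6 mm above the bench); axes as the crate's
- gauge: plug gauge, standing loose on the bench, 750 g: upright round steel pin, 22 mm diameter, on a round foot 76 mm wide and 20 mm high. Origin: centre of the foot's underside on the bench
- gauge_seat (a point): on the pin's axis at the top of the foot, 20 mm above the bench; the underside of a body with the right bore comes down to here
- gauge_tip (a point): flat tip of the pin, 68 mm above the bench; the top 8 mm is a cone from 22 down to 10 mm wide. A body bored too small stops on this cone, its underside about 43 mm above the foot
- tray: shallow grey rework tray, 165 x 165 mm outside, walls 4 mm thick and 24 mm high, floor 4 mm thick; does not move. Origin: centre of its underside on the bench, z up
- glue_jar: bystander: glue jar with a green lid, 64 mm wide, 85 mm tall. Origin: centre of the underside
- tape_roll: bystander: roll of paper tape lying flat, 96 mm wide, 25 mm high. Origin: centre of the underside
- clamp: bystander: spring clamp with orange grips lying on the bench, about 140 mm long, 16 mm high. Origin: on the bench under its pivot

How it is judged:
By the outcome, as a careful person would: the job done as asked, in the order asked, and still so for the second after the job is handed in, with the robot touching nothing.
Of puppet_1, puppet_2, puppet_3, puppet_4, puppet_5, puppet_6 only 4 to 6 are there at a start; the rules pass over those that are not, and their reading is None.
Of packed_1, packed_2, packed_3, packed_4 only 1 to 2 are there at a start; the rules pass over those that are not, and their reading is None.
At some moment in a run one of gauge may be knocked a few centimetres aside while the robot is not near it.
It also fails if it takes over 210 s, if anything falls off the work surface, if the arm or the gripper's body presses on something with over 40 N, if the wrist force passes 120 N, or if a joint passes its speed limit or range.

## Working session

There is one attempt and no reset: what is moved stays moved. The work goes in short steps, Python scripts to look and compute and a shell command to move; the robot and the scene stay as the last step left them, time stands still between calls to the robot, and variables do not carry over. Pictures are saved under pics/ and viewed, at most 14 in all, crops included, and the job is handed in when it is done.

```bash
ls; mkdir -p pics; cat > h.py <<'E'
import numpy as np, cv2
from rig import env
def snap(n,f=None):
    im=env.read_camera(n)
    if f: cv2.imwrite('pics/'+f,cv2.cvtColor(im,cv2.COLOR_RGB2BGR))
    return im
def atz(n,u,v,z,M=None):
    m=M or env.camera_model(n);T=np.array(m['world_from_camera'])
    d=T[:3,:3]@np.array([(u-m['cx'])/m['fx'],(v-m['cy'])/m['fy'],1]);o=T[:3,3]
    return o+d*(z-o[2])/d[2]
def ray(n,u,v,M=None):
    m=M or env.camera_model(n);T=np.array(m['world_from_camera'])
    d=T[:3,:3]@np.array([(u-m['cx'])/m['fx'],(v-m['cy'])/m['fy'],1]);return T[:3,3],d/np.linalg.norm(d)
def proj(n,p,M=None):
    m=M or env.camera_model(n);T=np.linalg.inv(np.array(m['world_from_camera']))
    c=T[:3,:3]@np.array(p)+T[:3,3];return np.array([c[0]/c[2]*m['fx']+m['cx'],c[1]/c[2]*m['fy']+m['cy']])
def tri(rs):
    A=0;b=0
    for o,d in rs:
        P=np.eye(3)-np.outer(d,d);A=A+P;b=b+P@o
    return np.linalg.solve(A,b)
E
python3 - <<'E'
from h import *
s=env.get_obs();print(s['eef_pos'],s['tool_rot'],env.pinch_z,s['time_s'])
a=snap('scene','scene.png');b=snap('side','side.png')
for c in('scene','side'):
    m=env.camera_model(c);print(c,m['fx'],np.round(m['world_from_camera'],2).tolist())
    for q in('puppet_1','packed_1','crate','gauge','tray','glue_jar','tape_roll','clamp'):
        print(q,[(np.round(r['bbox']).astype(int).tolist(),round(r['confidence'],2)) for r in env.look_for(c,q)])
E
```

```text
pics
[ 154.21216678 -630.87482733  230.20508183] [ 9.92815632e-01  1.19650206e-01 -1.75612508e-04 -9.58504800e-04] 18.700000000000003 0.0
scene 536.849633741928 [[0.72, 0.45, -0.53, 1460.51], [0.69, -0.48, 0.54, -865.77], [-0.01, -0.75, -0.66, 1147.42], [0.0, 0.0, 0.0, 1.0]]
puppet_1 [([262, 245, 14, 38], 0.85), ([315, 200, 17, 33], 0.81), ([285, 226, 15, 34], 0.8), ([330, 186, 15, 34], 0.57)]
packed_1 [([302, 151, 11, 25], 0.83), ([261, 244, 17, 38], 0.61), ([322, 256, 35, 37], 0.33)]
crate [([295, 177, 77, 55], 0.75), ([138, 286, 34, 36], 0.68)]
gauge [([248, 211, 21, 25], 0.62), ([139, 286, 34, 33], 0.33)]
tray [([196, 248, 78, 60], 0.82)]
glue_jar [([338, 147, 15, 26], 0.86)]
tape_roll [([139, 287, 31, 29], 0.96)]
clamp [([320, 257, 37, 34], 0.68)]
side 462.18985576361814 [[-0.9, -0.27, 0.35, 119.28], [-0.44, 0.58, -0.68, 924.24], [-0.02, -0.77, -0.64, 931.87], [0.0, 0.0, 0.0, 1.0]]
puppet_1 [([235, 257, 20, 37], 0.8), ([245, 239, 17, 39], 0.73), ([285, 285, 92, 95], 0.72), ([270, 201, 15, 37], 0.55)]
packed_1 [([289, 296, 20, 44], 0.68)]
crate [([286, 283, 98, 96], 0.68), ([232, 339, 29, 39], 0.56)]
gauge [([314, 226, 28, 21], 0.95)]
tray [([342, 192, 65, 46], 0.89), ([228, 202, 37, 27], 0.47)]
glue_jar [([231, 341, 29, 42], 0.84), ([285, 283, 98, 97], 0.3)]
tape_roll [([363, 159, 28, 19], 0.6)]
clamp [([228, 202, 40, 28], 0.6)]
```

```bash
python3 - <<'E'
import cv2
a=cv2.imread('pics/scene.png')[110:320,100:380];b=cv2.imread('pics/side.png')[130:380,190:410]
cv2.imwrite('pics/c1.png',cv2.resize(a,None,fx=2.8,fy=2.8,interpolation=2))
cv2.imwrite('pics/c2.png',cv2.resize(b,None,fx=2.4,fy=2.4,interpolation=2))
E
```

```text
(no output)
```

View pics/c1.png

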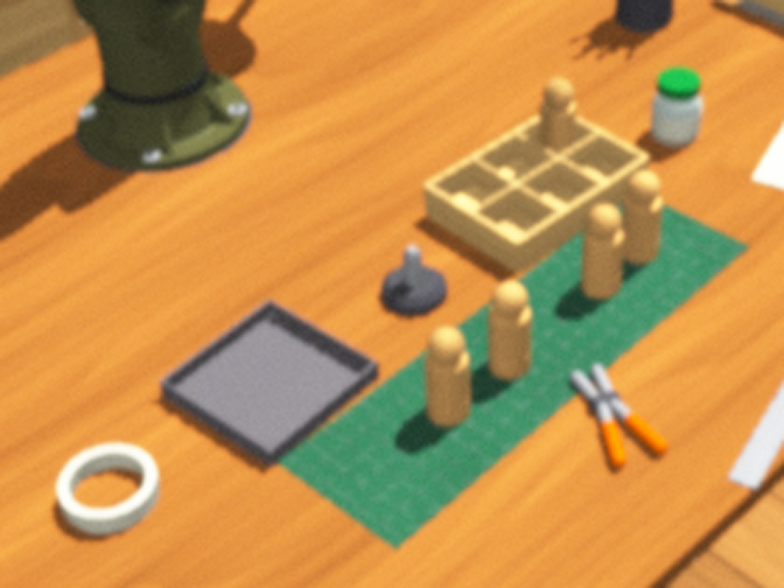

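View pics/c2.png

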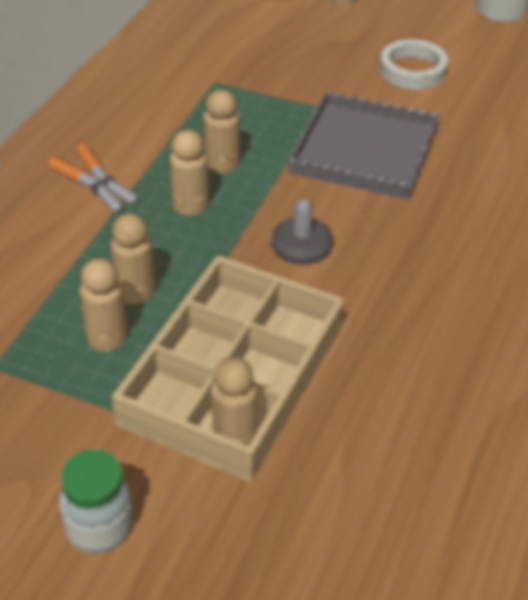

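The scene view shows four puppets on the mat, with heads in the crop at (447,345), (511,300), (604,223) and (643,189). One packed body stands in the near-left cell, the crate is on the left, the gauge is in the middle and the tray is on the right. The side view agrees. Next I triangulate.

```bash
python3 - <<'E'
from h import *
P={'p4':((447,345),(98+0,0)),}
def S(u,v): return ray('scene',(u+.5)/2.8-.5+100,(v+.5)/2.8-.5+110)
def D(u,v): return ray('side',(u+.5)/2.4-.5+190,(v+.5)/2.4-.5+130)
for n,a,b in [('p1',(643,187),(98,276)),('p2',(604,222),(130,231)),('p3',(511,299),(188,147)),('p4',(447,345),(221,105)),('pk',(559,96),(235,377)),('tip',(412,248),(303,202)),
 ('crL',(428,190),(342,298)),('crF',(520,245),(218,260)),('crR',(648,157),(115,397)),
 ('tA',(268,302),(437,118)),('tB',(377,370),(408,190)),('tC',(270,458),(293,163)),('tD',(163,384),(328,96))]:
    r,q=S(*a),D(*b); X=tri([r,q]); print(n,X.round(1),[round(float(np.linalg.norm(np.cross(X-o,d))),1) for o,d in(r,q)])
E
```

```text
p1 [630.9 224.8  94.7] [0.5, 0.5]
p2 [637.6 147.   93.2] [0.8, 0.8]
p3 [650.  -17.   93.1] [1.1, 1.1]
p4 [ 651.6 -112.5   93.9] [0.8, 0.8]
pk [437.7 291.8  97. ] [2.2, 2.2]
tip [491.6  -9.7  67.4] [0.3, 0.3]
crL [401.1  97.6  41.9] [3.4, 3.4]
crF [552.9  99.3  40.8] [1.9, 1.9]
crR [555.9 326.8  44.2] [1.0, 1.0]
tA [ 416.5 -191.8   77.3] [32.1, 32.1]
tB [ 462.  -129.5  -22.6] [68.5, 68.5]
tC [ 565.1 -244.9  -51.1] [37.9, 37.9]
tD [ 519.5 -303.6   57.4] [60.4, 60.4]
```

```bash
python3 -m creep '[30,40,5,0.12,85, 35,35,5,0.12,85, 35,35,5,0.12,85, 35,35,5,0.12,85, 30,40,5,0.12,85, 30,40,5,0.12,85, 30,40,5,0.12,85, 30,40,5,0.12,85, 30,40,5,0.12,85, 30,40,5,0.12,85, 30,40,5,0.13,85, 30,40,5,0,85]'; python3 -m creep '[0,40,0,0,66, 0,40,0,0,66, 0,30,0,0,66,0,0,0,0,66]'
python3 - <<'E'
from h import *
s=env.get_obs();print(s['eef_pos'],s['tool_rot'],s['time_s'],s['joint_positions'])
def S(u,v): return ray('scene',(u+.5)/2.8-.5+100,(v+.5)/2.8-.5+110)
def D(u,v): return ray('side',(u+.5)/2.4-.5+190,(v+.5)/2.4-.5+130)
for n,a,b in [('tA',(268,302),(408,190)),('tB',(377,370),(293,163)),('tC',(270,458),(328,96)),('tD',(163,384),(437,118))]:
    r,q=S(*a),D(*b); X=tri([r,q]); print(n,X.round(1),[round(float(np.linalg.norm(np.cross(X-o,d))),1) for o,d in(r,q)])
m=env.camera_model('wrist');print(np.round(m['world_from_camera'],2).tolist(),m['fx'])
snap('wrist','w1.png')
for q in('puppet_1','packed_1','gauge','crate','tray'):
    print(q,[(np.round(r['bbox']).astype(int).tolist(),round(r['confidence'],2)) for r in env.look_for('wrist',q)])
print(env.get_obs()['time_s'])
E
```

```text
time_s: 2.1
eef_pos: [528.9, -166.6, 291.8]
tool_rot: [0.707, 0.708, 0.0, 0.001]
wrist_force: [1.0, -1.5, 0.2]
gripper_width: 85.2
gripper_force: 0.0
time_s: 2.5
eef_pos: [528.2, -51.9, 291.8]
tool_rot: [0.704, 0.71, 0.001, -0.0]
wrist_force: [-0.5, -0.1, 0.3]
gripper_width: 66.0
gripper_force: 0.0
[528.17706863 -51.92421389 291.84162769] [ 7.04270600e-01  7.09931005e-01  9.43111602e-04 -1.62729863e-05] 2.5 [ 0.70234926  0.08083946 -0.68740345  1.6324216   0.05027277  1.44550837
  0.01833215]
tA [ 399.6 -145.3   16.9] [2.5, 2.5]
tB [ 560.  -134.    12.6] [2.9, 2.9]
tC [ 575.  -294.4   13.3] [2.5, 2.5]
tD [ 415.9 -306.1   16.9] [0.3, 0.3]
[[1.0, 0.01, 0.0, 526.32], [0.01, -0.96, -0.28, 18.68], [0.0, 0.28, -0.96, 434.13], [0.0, 0.0, 0.0, 1.0]] 364.7987901427042
puppet_1 [([386, 237, 63, 67], 0.88), ([379, 5, 28, 11], 0.68), ([396, 148, 68, 50], 0.58), ([245, 133, 64, 71], 0.5), ([221, 19, 170, 36], 0.36)]
packed_1 []
gauge [([245, 134, 63, 72], 0.9)]
crate [([222, 18, 168, 36], 0.69)]
tray [([238, 300, 149, 132], 0.72)]
2.8
```

View pics/w1.png

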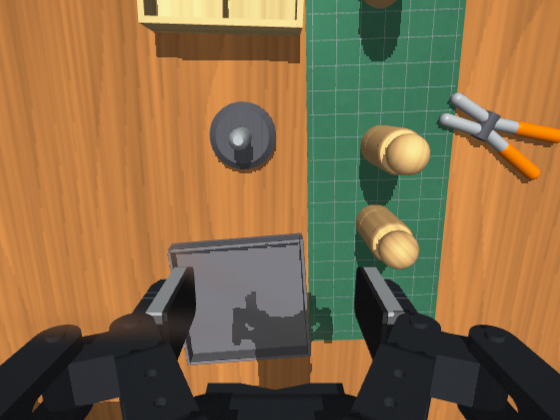

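The wrist view shows the gauge with its foot centred at (243,135) and its tip at (240,137). Heads p3 and p4 are at (407,154) and (400,250), and the tray corners are at (171,246), (303,237), (308,354) and (190,362).

```bash
python3 - <<'E'
from h import *
for n,u,v,z in[('foot',243,135,20),('tip',240,137,68),('p3',407,154,93.5),('p4',400,250,93.5),('ta',171,246,24),('tb',303,237,24),('tc',308,354,24),('td',190,362,24),('crate nearF',302,31,46),('crate nearL',138,25,46)]: print(n,atz('wrist',u,v,z).round(1))
E
python3 -m creep '[35,30,0,0,66, 35,40,0,0,66, 30,40,0,0,66, 0,40,0,0,66, 0,0,0,0,66,0,0,0,0,66]'
python3 - <<'E'
from h import *
print(env.get_obs()['eef_pos'])
snap('wrist','w2.png')
for q in('puppet_1','packed_1','gauge','crate'):
    print(q,[(np.round(r['bbox']).astype(int).tolist(),round(r['confidence'],2)) for r in env.look_for('wrist',q)])
E
```

```text
foot [492.4 -18.   20. ]
tip [493.4 -16.6  68. ]
p3 [649.9 -30.6  93.5]
p4 [ 652.3 -125.9   93.5]
ta [ 402.9 -147.7   24. ]
tb [ 560.9 -136.9   24. ]
tc [ 570.5 -300.2   24. ]
td [ 414.5 -312.    24. ]
crate nearF [554.2  81.9  46. ]
crate nearL [396.6  87.6  46. ]
time_s: 3.4
eef_pos: [626.0, 89.8, 290.6]
tool_rot: [0.707, 0.707, -0.0, -0.0]
wrist_force: [0.3, -0.5, 0.3]
gripper_width: 66.0
gripper_force: 0.0
[625.98249921  89.81134498 290.6169103 ]
puppet_1 [([283, 37, 50, 63], 0.91), ([296, 348, 39, 84], 0.91), ([287, 126, 48, 52], 0.84), ([175, 376, 124, 87], 0.74), ([298, 274, 42, 72], 0.6)]
packed_1 [([123, 84, 182, 169], 0.6)]
gauge [([169, 248, 63, 63], 0.85)]
crate [([125, 86, 177, 172], 0.63), ([297, 275, 38, 72], 0.42)]
```

View pics/w2.png

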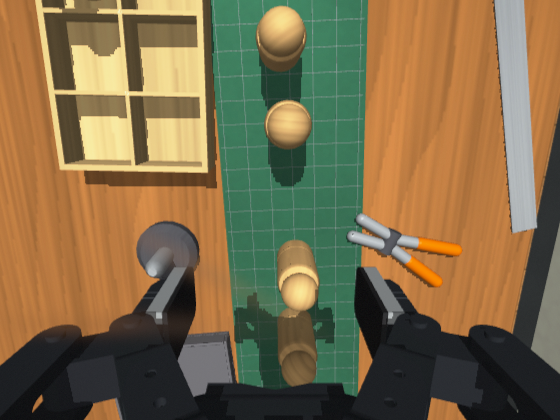

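The wrist view shows p1's head at (281,33), p2's head at (290,123), p3's head at (299,291), the gauge tip at (153,268) and the foot at (168,250). The crate's near edge runs from (62,166) to (208,170).

```bash
python3 - <<'E'
from h import *
print(env.get_obs()['eef_pos'],env.get_obs()['time_s'])
for n,u,v,z in[('foot',168,250,20),('tip',153,268,68),('p1',281,33,93.5),('p2',290,124,93.5),('p3',299,291,93.5),('crate nearF',208,170,46),('crate nearL',61,166,46)]: print(n,atz('wrist',u,v,z).round(1))
im=snap('wrist','w3.png')
for q in('puppet_1','gauge'):
    print(q,[(np.round(r['bbox']).astype(int).tolist(),round(r['confidence'],2)) for r in env.look_for('wrist',q)])
for c in ('scene','side'):
  snap(c,c+'2.png')
  for q in('puppet_1','gauge'):
    print(c,q,[(np.round(r['bbox']).astype(int).tolist(),round(r['confidence'],2)) for r in env.look_for(c,q)])
E
```

```text
[626.17991278  87.12987867 291.21190122] 3.65
foot [495.9  -7.7  20. ]
tip [492.8  -9.4  68. ]
p1 [631.5 218.6  93.5]
p2 [639.8 143.6  93.5]
p3 [650.4 -24.3  93.5]
crate nearF [554.6  94.2  46. ]
crate nearL [398.4  99.1  46. ]
puppet_1 [([300, 347, 38, 84], 0.89), ([299, 270, 42, 73], 0.82), ([286, 123, 48, 55], 0.78), ([280, 34, 55, 67], 0.68), ([165, 248, 59, 57], 0.3)]
gauge [([169, 245, 65, 65], 0.88), ([297, 347, 38, 80], 0.49), ([125, 88, 179, 166], 0.23)]
scene puppet_1 [([312, 201, 15, 36], 0.92), ([330, 186, 15, 35], 0.86), ([285, 229, 15, 37], 0.63), ([261, 243, 16, 37], 0.59), ([299, 152, 10, 28], 0.59)]
scene gauge [([248, 210, 21, 25], 0.89), ([341, 147, 13, 28], 0.74)]
side puppet_1 [([234, 256, 15, 40], 0.83), ([282, 185, 13, 37], 0.71), ([270, 201, 12, 35], 0.63), ([246, 239, 16, 42], 0.56)]
side gauge [([316, 227, 27, 25], 0.61), ([284, 285, 97, 91], 0.16)]
```

```bash
cat >> h.py <<'E'
from scipy.optimize import minimize
def ring(x,y,z,r): a=np.linspace(0,2*np.pi,40);return np.c_[x+r*np.cos(a),y+r*np.sin(a),a*0+z]
def hulls(kind,x,y,z0=0):
    if kind=='puppet':
        return [np.r_[ring(x,y,z0,23),ring(x,y,z0+74,23)],np.concatenate([ring(x,y,z0+93.5+19.5*np.sin(t),19.5*np.cos(t)) for t in np.linspace(-1.3,1.5,9)]),np.r_[ring(x,y,z0+70,14),ring(x,y,z0+93,14)]]
    return [np.r_[ring(x,y,0,38),ring(x,y,20,38)],np.r_[ring(x,y,20,11),ring(x,y,60,11),ring(x,y,68,5)]]
def P2(pts,m):
    T=np.linalg.inv(np.array(m['world_from_camera']));c=pts@T[:3,:3].T+T[:3,3]
    return np.c_[c[:,0]/c[:,2]*m['fx']+m['cx'],c[:,1]/c[:,2]*m['fy']+m['cy']]
def sil(kind,x,y,m,shape,z0=0,S=4):
    im=np.zeros(shape,np.uint8)
    for h in hulls(kind,x,y,z0):
        q=cv2.convexHull(P2(h,m).astype(np.float32))
        cv2.fillConvexPoly(im,np.round(q*16).astype(np.int32),255,cv2.LINE_AA,4)
    return im/255.
def mask(kind,im):
    h=cv2.cvtColor(cv2.GaussianBlur(im,(3,3),0),cv2.COLOR_RGB2HSV).astype(int);H,S,V=h[...,0],h[...,1],h[...,2]
    return (((H<30)&(S>50)) if kind=='puppet' else (S<75)).astype(float)
def fit(kind,im,m,x,y,z0=0):
    k=mask(kind,im)
    u0=sil(kind,x,y,m,k.shape,z0);d=cv2.dilate((u0>.3).astype(np.uint8),np.ones((15,15)))
    k=k*d
    def c(p):
        s=sil(kind,p[0],p[1],m,k.shape,z0);return -np.minimum(s,k).sum()/max(np.maximum(s,k).sum(),1)
    best=min(([x+a,y+b] for a in(-8,0,8) for b in(-8,0,8)),key=c)
    r=minimize(c,best,method='Nelder-Mead',options=dict(initial_simplex=np.array([best,[best[0]+4,best[1]],[best[0],best[1]+4]]),xatol=.1,fatol=1e-4))
    return r.x.round(1),round(-r.fun,2)
def wsnap(f=None):
    m=env.camera_model('wrist');return snap('wrist',f),m
E
python3 -m creep '[5,40,0,0,66, 0,38,0,0,66, 0,0,0,0,66,0,0,0,0,66,0,0,0,0,66]'
python3 - <<'E'
from h import *
a,b,(w,m)=snap('scene'),snap('side'),wsnap('w4.png')
print(env.get_obs()['eef_pos'])
for n,x,y in[('p1',631,223),('p2',639,147),('p3',650,-20),('p4',652,-115)]:
    print(n,'sc',fit('puppet',a,env.camera_model('scene'),x,y),'si',fit('puppet',b,env.camera_model('side'),x,y),'w',fit('puppet',w,m,x,y))
for I,M in((a,env.camera_model('scene')),(b,env.camera_model('side')),(w,m)): print('g',fit('gauge',I,M,493,-10))
E
```

```text
time_s: 4.6
eef_pos: [631.3, 166.2, 291.0]
tool_rot: [0.708, 0.706, -0.0, 0.0]
wrist_force: [-0.3, 0.2, 0.5]
gripper_width: 66.2
gripper_force: 0.0
[631.35179716 165.77198113 291.05423878]
p1 sc (array([618.8, 224.7]), np.float64(0.44)) si (array([631. , 220.9]), np.float64(0.64)) w (array([630.4, 222.1]), np.float64(0.92))
p2 sc (array([618.3, 178.2]), np.float64(0.51)) si (array([638.3, 148.3]), np.float64(0.61)) w (array([637.5, 145.2]), np.float64(0.93))
p3 sc (array([645.4, -17.9]), np.float64(0.59)) si (array([650.4, -21.4]), np.float64(0.54)) w (array([651. , -26.5]), np.float64(0.88))
p4 sc (array([ 648.4, -111.5]), np.float64(0.63)) si (array([ 649. , -110.7]), np.float64(0.51)) w (array([652.5, -97.8]), np.float64(0.48))
g (array([487.3,  -7.2]), np.float64(0.67))
g (array([493.5, -11.6]), np.float64(0.71))
g (array([490.1, -13.2]), np.float64(0.59))
```

View pics/w4.png

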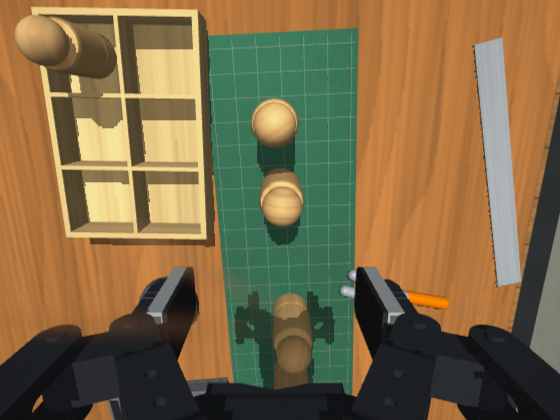

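```bash
python3 - <<'E'
from h import *
m=env.camera_model('wrist')
for n,u,v in[('farL',32,12),('farF',204,11),('nearF',211,238),('nearL',66,237),('crossNear',132,168),('crossFar',123,95)]: print(n,atz('wrist',u,v,46,m).round(1))
E
python3 -m creep '[-1,28,-20,0,70, 0,28,-30,0,70, 0,0,-45,0,70, 0,0,-45,0,70, 0,0,-40,0,70, 0,0,-35,0,70, 0,0,-20,0,70, 0,0,-10,0,70, 0,0,0,0,70]'
python3 -m creep '[0,0,0,0,30, 0,0,0,0,30, 0,0,0,0,30, 0,0,0,0,30,0,0,0,0,30]' 40
```

```text
farL [400.5 324.6  46. ]
farF [564.1 325.   46. ]
nearF [559.   95.7  46. ]
nearL [395.9  97.5  46. ]
crossNear [478.9 175.2  46. ]
crossFar [478.1 249.3  46. ]
time_s: 5.65
eef_pos: [629.5, 222.2, 44.9]
tool_rot: [0.708, 0.706, -0.001, -0.0]
wrist_force: [0.1, 0.8, -0.8]
gripper_width: 70.1
gripper_force: 0.0
time_s: 6.15
eef_pos: [631.3, 224.0, 48.2]
tool_rot: [0.708, 0.707, 0.002, 0.001]
wrist_force: [0.3, 0.4, 6.3]
gripper_width: 44.6
gripper_force: 41.4
```

```bash
python3 -m creep '[0,0,20,0,30, 0,0,40,0,30, 0,0,45,0,30, 0,0,45,0,30, -17,-36,0,0,30, -17,-36,0,0,30, -17,-36,0,0,30, -17,-36,0,0,30, -17,-36,0,0,30, -17,-36,0,0,30, -17,-36,0,0,30, -17,-36,0,0,30]'
python3 -m creep '[0,-5,0,0,30,0,0,0,0,30, 0,0,0,0,30,0,0,0,0,30,0,0,0,0,30]'
python3 - <<'E'
from h import *
(w,m)=wsnap('w5.png');print(env.get_obs()['eef_pos'],env.get_obs()['wrist_force'])
k=np.median(fit('gauge',w,m,492,-10)[0]);print(fit('gauge',w,m,492,-10))
E
```

```text
time_s: 7.35
eef_pos: [492.8, -65.9, 196.2]
tool_rot: [0.707, 0.707, -0.0, 0.0]
wrist_force: [0.8, -0.5, -1.2]
gripper_width: 44.9
gripper_force: 41.2
time_s: 7.85
eef_pos: [494.3, -68.1, 196.1]
tool_rot: [0.706, 0.708, 0.0, -0.0]
wrist_force: [-0.3, -1.1, -0.8]
gripper_width: 44.9
gripper_force: 41.2
[494.24801053 -68.29272019 196.05425362] [-0.16408009 -0.88994819 -1.54355968]
(array([491.6, -13. ]), np.float64(0.9))
```

View pics/w5.png

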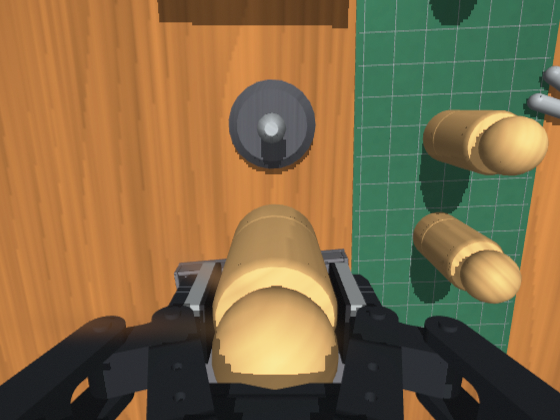

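The wrist view shows the gauge foot at (272,124) and its tip at (271,127), with p1 held centred between the fingers and upright. Next I align over the pin and probe.

```bash
python3 -m creep '[-1,18,0,0,30, -1,18,0,0,30, -0.5,19,-10,0,30, 0,0,-25,0,30, 0,0,-25,0,30, 0,0,-10,0,30, 0,0,0,0,30,0,0,0,0,30]'
python3 - <<'E'
from h import *
snap('scene','s5.png');snap('side','d5.png')
a=cv2.imread('pics/s5.png')[150:250,200:300];b=cv2.imread('pics/d5.png')[150:250,265:365]
cv2.imwrite('pics/g1.png',cv2.resize(np.hstack([a,b]),None,fx=4,fy=4,interpolation=2))
E
```

```text
time_s: 8.7
eef_pos: [492.1, -14.4, 126.9]
tool_rot: [0.707, 0.707, 0.0, 0.0]
wrist_force: [0.1, -0.5, -0.1]
gripper_width: 44.4
gripper_force: 41.2
```

View pics/g1.png

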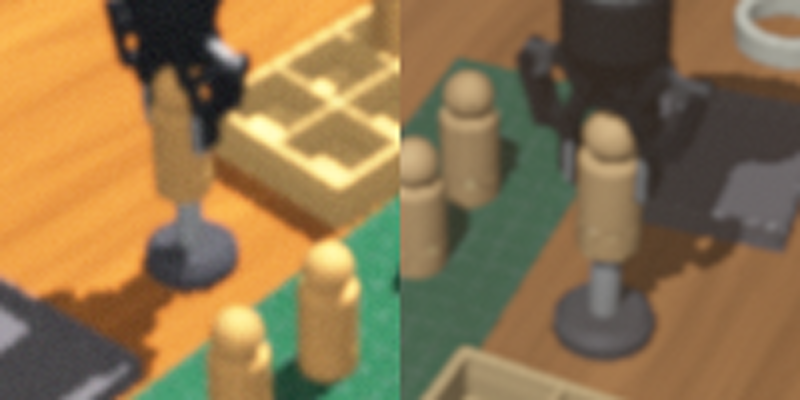

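Both views show p1 centred above the pin with a gap. Next I probe down.

```bash
python3 -m creep '[0,0,-8,0,30, 0,0,-4,0,30, 0,0,-3,0,30, 0,0,-3,0,30, 0,0,0,0,30]'; python3 -m creep '[0,0,-3,0,30, 0,0,0,0,30]'
```

```text
time_s: 9.3
eef_pos: [491.7, -13.7, 108.0]
tool_rot: [0.707, 0.707, 0.001, -0.0]
wrist_force: [0.5, 2.0, 0.1]
gripper_width: 44.7
gripper_force: 41.3
time_s: 9.5
eef_pos: [491.6, -13.6, 104.9]
tool_rot: [0.707, 0.707, 0.001, -0.0]
wrist_force: [1.4, 3.8, -0.4]
gripper_width: 44.8
gripper_force: 41.2
```

```bash
python3 -m creep '[0,0,-6,0,30, 0,0,-6,0,30, 0,0,0,0,30]';  python3 -m creep '[0,0,-8,0,30, 0,0,-8,0,30, 0,0,-6,0,30, 0,0,0,0,30]'
```

```text
time_s: 9.8
eef_pos: [491.2, -14.1, 92.2]
tool_rot: [0.707, 0.707, 0.0, -0.0]
wrist_force: [1.7, 2.5, -2.7]
gripper_width: 45.0
gripper_force: 41.2
time_s: 10.2
eef_pos: [491.0, -14.7, 69.8]
tool_rot: [0.707, 0.707, -0.0, -0.0]
wrist_force: [0.3, 3.5, -2.5]
gripper_width: 44.9
gripper_force: 41.3
```

```bash
python3 -m creep '[0,0,-1,0,30, 0,0,-1,0,30, 0,0,0,0,30]'; python3 -m creep '[0,0,-1,0,30, 0,0,0,0,30]'
```

```text
time_s: 10.5
eef_pos: [491.2, -14.8, 68.9]
tool_rot: [0.708, 0.707, -0.0, -0.0]
wrist_force: [-0.1, 2.8, -0.4]
gripper_width: 44.9
gripper_force: 41.3
time_s: 10.7
eef_pos: [491.3, -14.8, 68.3]
tool_rot: [0.707, 0.707, -0.0, 0.0]
wrist_force: [-1.5, 2.7, 2.8]
gripper_width: 44.6
gripper_force: 41.6
```

P1 slid down to the seat, so it is good and goes to the crate cell at about (515.5,286).

```bash
python3 -m creep '[0,0,20,0,30, 0,0,40,0,30, 0,0,40,0,30, 0,0,23,0,30, 3,37,0,0,30, 3,37,0,0,30, 3,37,0,0,30, 3,37,0,0,30, 3,37,0,0,30, 3,37,0,0,30, 3,37,0,0,30, 3,37,0,0,30]'
python3 -m creep '[0,3,0,0,30, 0,0,-40,0,30, 0,0,-40,0,30, 0,0,0,0,30]'
python3 - <<'E'
from h import *
snap('scene','s6.png');snap('side','d6.png')
a=cv2.imread('pics/s6.png')[120:220,240:340];b=cv2.imread('pics/d6.png')[230:330,220:320]
cv2.imwrite('pics/g2.png',cv2.resize(np.hstack([a,b]),None,fx=4,fy=4,interpolation=2))
E
```

```text
time_s: 11.9
eef_pos: [516.6, 281.0, 190.7]
tool_rot: [0.708, 0.706, -0.0, 0.001]
wrist_force: [-0.1, -0.9, -1.4]
gripper_width: 44.8
gripper_force: 42.0
time_s: 12.3
eef_pos: [512.9, 279.9, 105.6]
tool_rot: [0.708, 0.706, -0.005, -0.001]
wrist_force: [-0.3, -0.8, -1.3]
gripper_width: 45.0
gripper_force: 42.0
```

View pics/g2.png

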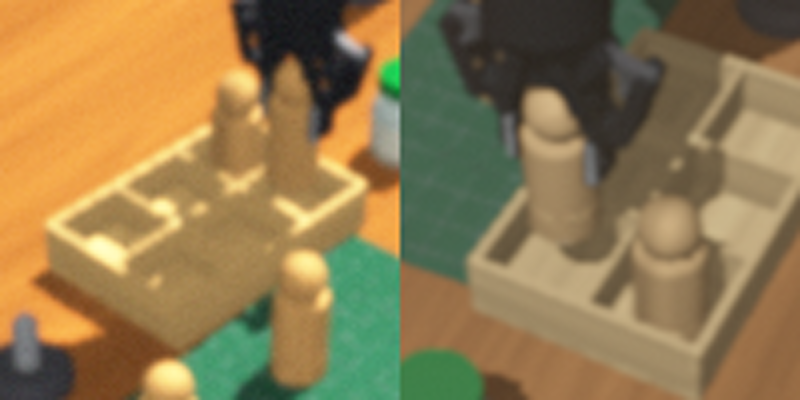

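P1 hangs over the far-left cell, clear of the packed body and inside the walls.

```bash
python3 -m creep '[0,3,0,0,30,0,0,0,0,30,0,0,0,0,30]';python3 -m creep '[0,0,-25,0,30, 0,0,-20,0,30, 0,0,-5,0,30, 0,0,-3,0,30,0,0,-1,0,30,0,0,0,0,30,0,0,0,0,30]'
```

```text
time_s: 12.7
eef_pos: [516.3, 288.0, 112.8]
tool_rot: [0.707, 0.707, 0.001, 0.001]
wrist_force: [-0.4, -0.4, -1.0]
gripper_width: 44.5
gripper_force: 42.0
time_s: 13.4
eef_pos: [516.0, 287.8, 58.0]
tool_rot: [0.707, 0.707, 0.001, 0.0]
wrist_force: [0.4, 0.0, -0.7]
gripper_width: 45.3
gripper_force: 42.0
```

```bash
python3 -m creep '[0,0,-2,0,30,0,0,-1,0,30,0,0,0,0,30]';python3 -m creep '[0,0,0,0,58, 0,0,0,0,58, 0,0,0,0,58, 0,0,0,0,58, 0,0,30,0,58, 0,0,45,0,58, 0,0,45,0,60, 0,0,25,0,66]'; python3 -m creep '[24,-30,0,0,66,24,-30,0,0,66,24,-30,0,0,66,24,-30,0,0,66,22,-35,0,0,66,0,-25,0,0,66,0,0,0,0,66,0,0,0,0,66,0,0,0,0,66,0,0,0,0,66]'
python3 - <<'E'
from h import *
(w,m)=wsnap('w7.png');print(env.get_obs()['eef_pos'])
print(fit('puppet',w,m,637.5,145))
a,b=snap('scene','s7.png'),snap('side','d7.png')
for I,M in((a,env.camera_model('scene')),(b,env.camera_model('side'))): print('g',fit('gauge',I,M,492,-13))
a=cv2.imread('pics/s7.png')[120:220,240:340];b=cv2.imread('pics/d7.png')[230:330,220:320]
w=cv2.resize(cv2.imread('pics/w7.png'),(533,400))
cv2.imwrite('pics/g3.png',np.hstack([w,cv2.resize(np.vstack([a,b]),(200,400),interpolation=2)]))
E
```

```text
time_s: 13.7
eef_pos: [515.6, 287.5, 54.2]
tool_rot: [0.707, 0.707, 0.0, 0.0]
wrist_force: [0.2, -0.6, 0.0]
gripper_width: 44.7
gripper_force: 42.3
time_s: 14.5
eef_pos: [516.3, 288.7, 203.0]
tool_rot: [0.707, 0.707, 0.002, 0.001]
wrist_force: [0.6, 0.0, 0.5]
gripper_width: 65.7
gripper_force: 0.0
time_s: 15.5
eef_pos: [632.9, 109.4, 199.4]
tool_rot: [0.706, 0.708, 0.0, -0.0]
wrist_force: [0.4, 0.9, -0.5]
gripper_width: 66.0
gripper_force: 0.0
[633.00051702 109.16002342 199.36970803]
(array([637.3, 145.3]), np.float64(0.93))
g (array([484.4,  -9.2]), np.float64(0.67))
g (array([490.7, -16.6]), np.float64(0.72))
```

View pics/g3.png

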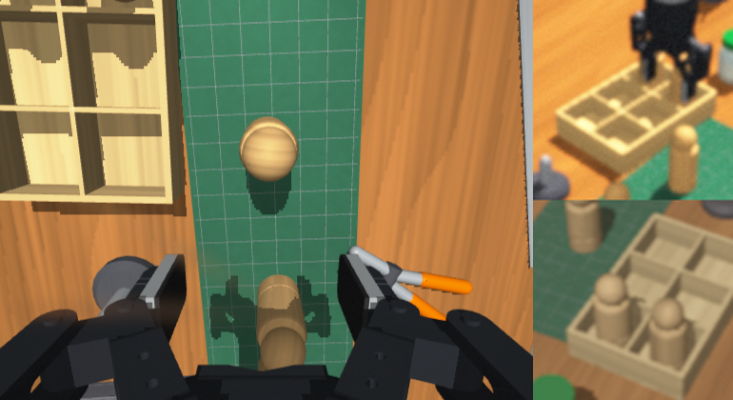

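P1 stands upright in its cell, and p2 is fitted at (637.3,145.3). Next I grasp p2 and carry it to the gauge look-point.

```bash
python3 -m creep '[2,18,0,0,66, 2,18,-20,0,66, 0,0,-40,0,66, 0,0,-40,0,66, 0,0,-30,0,66, 0,0,-15,0,66, 0,0,-8,0,66, 0,0,0,0,66,0,0,0,0,66]'
python3 -m creep '[0,0,0,0,30, 0,0,0,0,30, 0,0,0,0,30, 0,0,0,0,30]' 40
python3 -m creep '[0,0,20,0,30, 0,0,40,0,30, 0,0,45,0,30, 0,0,45,0,30, -24,-36,0,0,30, -24,-36,0,0,30, -24,-36,0,0,30, -24,-36,0,0,30, -24,-36,0,0,30, -24,-36,0,0,30, 0,0,0,0,30,0,0,0,0,30]'
python3 -m creep '[0,0,0,0,30,0,0,0,0,30, 0,0,0,0,30]'
python3 - <<'E'
from h import *
(w,m)=wsnap('w8.png');print(env.get_obs()['eef_pos'])
print(fit('gauge',w,m,491,-14))
E
```

```text
time_s: 16.55
eef_pos: [638.6, 144.0, 47.8]
tool_rot: [0.707, 0.707, 0.001, 0.001]
wrist_force: [0.6, 0.3, 0.1]
gripper_width: 66.2
gripper_force: 0.0
time_s: 16.95
eef_pos: [638.5, 143.7, 48.0]
tool_rot: [0.708, 0.707, 0.001, 0.001]
wrist_force: [-0.5, -0.4, 5.7]
gripper_width: 44.9
gripper_force: 41.0
time_s: 18.15
eef_pos: [492.9, -73.8, 196.3]
tool_rot: [0.709, 0.706, -0.0, 0.001]
wrist_force: [1.3, 0.7, -0.6]
gripper_width: 45.1
gripper_force: 41.5
time_s: 18.45
eef_pos: [493.9, -71.2, 196.1]
tool_rot: [0.707, 0.708, 0.0, -0.0]
wrist_force: [0.1, -0.3, -1.3]
gripper_width: 44.7
gripper_force: 41.5
[493.82836878 -71.37796896 196.02987607]
(array([489.6, -16.2]), np.float64(0.9))
```

```bash
python3 -m creep '[-1,18,0,0,30, -1,18,0,0,30, -2,19,-10,0,30, 0,0,-25,0,30, 0,0,-25,0,30, 0,0,-10,0,30, 0,0,0,0,30,0,0,0,0,30,0,0,0,0,30]'
python3 -m creep '[0,0,-4,0,30, 0,0,-4,0,30, 0,0,-4,0,30, 0,0,-3,0,30, 0,0,-2,0,30, 0,0,0,0,30]'; python3 -m creep '[0,0,-2,0,30, 0,0,0,0,30]';  python3 -m creep '[0,0,-2,0,30, 0,0,0,0,30]'
```

```text
time_s: 19.4
eef_pos: [490.5, -17.6, 127.4]
tool_rot: [0.707, 0.707, 0.001, 0.001]
wrist_force: [-0.9, 0.9, -2.2]
gripper_width: 45.1
gripper_force: 41.5
time_s: 20.0
eef_pos: [490.4, -17.0, 109.8]
tool_rot: [0.707, 0.707, 0.001, 0.0]
wrist_force: [0.1, 1.9, 2.4]
gripper_width: 45.3
gripper_force: 42.0
time_s: 20.2
eef_pos: [490.7, -17.0, 109.4]
tool_rot: [0.707, 0.707, 0.0, 0.001]
wrist_force: [-4.3, 1.8, 15.9]
gripper_width: 44.7
gripper_force: 43.2
time_s: 20.4
eef_pos: [491.0, -17.0, 109.1]
tool_rot: [0.707, 0.707, 0.0, 0.001]
wrist_force: [-8.3, 1.2, 28.8]
gripper_width: 45.1
gripper_force: 44.6
```

```bash
python3 -m creep '[-1,0,4,0,30, -1,0,2,0,30, 0,0,0,0,30,0,0,-2,0,30,0,0,-3,0,30,0,0,0,0,30]'; python3 -m creep '[0,0,-2,0,30, 0,0,0,0,30]'
python3 - <<'E'
from h import *
for c in ('scene','side'): snap(c,c+'9.png')
a=cv2.imread('pics/scene9.png')[150:250,200:300];b=cv2.imread('pics/side9.png')[150:250,265:365]
cv2.imwrite('pics/g4.png',cv2.resize(np.hstack([a,b]),None,fx=4,fy=4,interpolation=2))
E
```

```text
time_s: 21.0
eef_pos: [490.3, -17.2, 109.2]
tool_rot: [0.707, 0.707, 0.002, 0.002]
wrist_force: [-1.3, 1.4, 20.9]
gripper_width: 44.8
gripper_force: 43.5
time_s: 21.2
eef_pos: [490.5, -17.2, 108.9]
tool_rot: [0.707, 0.707, 0.001, 0.002]
wrist_force: [-5.4, 0.9, 34.8]
gripper_width: 45.0
gripper_force: 45.0
```

View pics/g4.png

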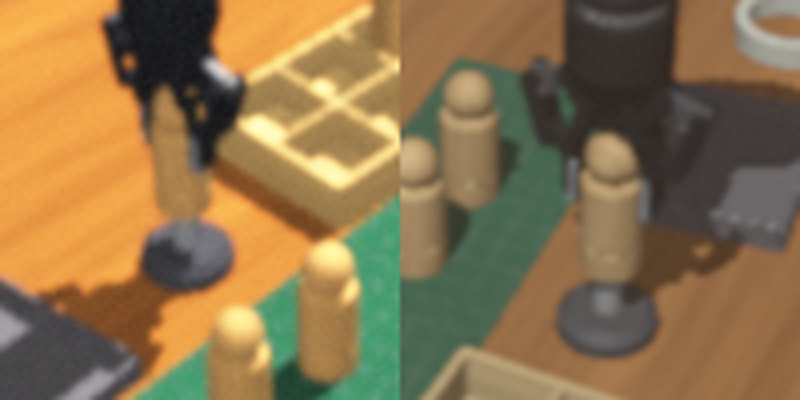

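P2 sits centred on the tip at the same height after the second try, so it is too small and goes to the tray.

```bash
python3 -m creep '[0,0,15,0,30, 0,0,35,0,30, 0,0,36,0,30, 6,-39,0,0,30, 6,-40,0,0,30, 6,-40,0,0,30, 6,-40,0,0,30, 6,-40,0,0,30, 6,-40,0,0,30, 0,0,0,0,30,0,0,0,0,30]'
python3 -m creep '[0,0,-40,0,30, 0,0,-40,0,30, 0,0,-25,0,30, 0,0,-15,0,30, 0,0,-10,0,30, 0,0,0,0,30, 0,0,0,0,30, 0,0,0,0,30]'
```

```text
time_s: 22.4
eef_pos: [521.6, -257.4, 188.2]
tool_rot: [0.708, 0.706, -0.0, -0.002]
wrist_force: [0.2, 1.2, -2.8]
gripper_width: 44.4
gripper_force: 41.8
time_s: 23.2
eef_pos: [524.5, -257.0, 61.7]
tool_rot: [0.707, 0.707, 0.0, 0.001]
wrist_force: [0.0, 0.3, -1.0]
gripper_width: 44.9
gripper_force: 41.8
```

```bash
python3 -m creep '[0,0,-4,0,30, 0,0,-3,0,30, 0,0,-1,0,30, 0,0,0,0,30]';python3 -m creep '[0,0,-1,0,30, 0,0,0,0,30]';python3 -m creep '[0,0,-1,0,30, 0,0,0,0,30]'
```

```text
time_s: 23.6
eef_pos: [523.4, -256.6, 52.1]
tool_rot: [0.707, 0.707, -0.0, 0.0]
wrist_force: [-0.0, -0.6, -1.1]
gripper_width: 44.7
gripper_force: 41.9
time_s: 23.8
eef_pos: [523.5, -256.7, 52.0]
tool_rot: [0.707, 0.707, -0.0, 0.0]
wrist_force: [-2.9, 1.0, 5.8]
gripper_width: 45.0
gripper_force: 42.4
time_s: 24.0
eef_pos: [523.6, -256.8, 52.0]
tool_rot: [0.708, 0.707, -0.001, 0.0]
wrist_force: [-3.5, 0.6, 11.2]
gripper_width: 44.7
gripper_force: 43.0
```

```bash
python3 -m creep '[0,0,1,0,58, 0,0,0,0,58, 0,0,0,0,58, 0,0,0,0,58, 0,0,30,0,58, 0,0,45,0,58, 0,0,45,0,60, 0,0,30,0,66]'; python3 -m creep '[21,33,0,0,66,21,33,0,0,66,21,33,0,0,66,21,33,0,0,66,21,33,0,0,66,21,31,0,0,66,0,0,0,0,66,0,0,0,0,66,0,0,0,0,66,0,0,0,0,66]'
python3 - <<'E'
from h import *
(w,m)=wsnap('w10.png');print(env.get_obs()['eef_pos'])
print(fit('puppet',w,m,650,-22))
a,b=snap('scene','s10.png'),snap('side','d10.png')
a=a[110:310,150:350];b=b[150:350,220:420]
cv2.imwrite('pics/g5.png',cv2.resize(np.hstack([a,b]),None,fx=2,fy=2,interpolation=2)[...,::-1])
E
```

```text
time_s: 24.8
eef_pos: [524.5, -256.7, 204.4]
tool_rot: [0.707, 0.707, 0.001, 0.002]
wrist_force: [0.4, 0.1, -0.7]
gripper_width: 65.7
gripper_force: 0.0
time_s: 25.8
eef_pos: [649.0, -62.7, 201.0]
tool_rot: [0.708, 0.706, -0.001, 0.0]
wrist_force: [-0.4, 0.5, 0.3]
gripper_width: 66.1
gripper_force: 0.0
[649.05019108 -62.55378143 201.06892809]
(array([650.5, -20.7]), np.float64(0.94))
```

View pics/g5.png

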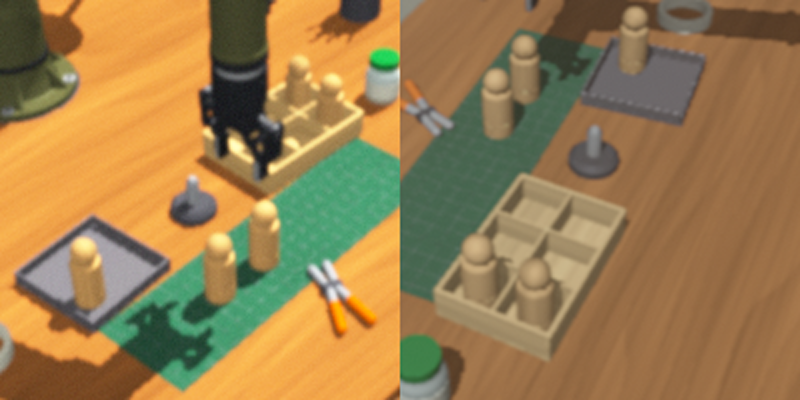

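P2 stands upright in the tray, and p1 and the packed body are fine. Next is p3.

```bash
python3 -m creep '[1,21,0,0,66, 0.5,21,-20,0,66, 0,0,-40,0,66, 0,0,-40,0,66, 0,0,-30,0,66, 0,0,-17,0,66, 0,0,-8,0,66, 0,0,0,0,66,0,0,0,0,66]'
python3 -m creep '[0,0,0,0,30, 0,0,0,0,30, 0,0,0,0,30, 0,0,0,0,30]' 40
python3 -m creep '[0,0,20,0,30, 0,0,40,0,30, 0,0,45,0,30, 0,0,45,0,30, -40,-13,0,0,30, -40,-13,0,0,30, -40,-13,0,0,30, -40,-13,0,0,30, 0,0,0,0,30, 0,0,0,0,30, 0,0,0,0,30,0,0,0,0,30]'
python3 - <<'E'
from h import *
(w,m)=wsnap('w11.png');print(env.get_obs()['eef_pos'])
print(fit('gauge',w,m,490,-16))
E
```

```text
time_s: 26.85
eef_pos: [652.2, -18.5, 47.8]
tool_rot: [0.708, 0.707, 0.001, 0.001]
wrist_force: [-0.0, 0.1, 0.8]
gripper_width: 66.2
gripper_force: 0.0
time_s: 27.25
eef_pos: [652.0, -18.5, 48.0]
tool_rot: [0.707, 0.707, 0.001, 0.001]
wrist_force: [-2.2, -0.4, 6.0]
gripper_width: 45.0
gripper_force: 40.6
time_s: 28.45
eef_pos: [492.1, -69.7, 196.3]
tool_rot: [0.707, 0.707, 0.001, -0.0]
wrist_force: [-0.1, -0.5, -1.5]
gripper_width: 44.8
gripper_force: 41.6
[491.92189608 -69.63717358 196.14831928]
(array([489.9, -16.1]), np.float64(0.9))
```

```bash
python3 -m creep '[-1,18,0,0,30, -1,18,0,0,30, 0,19,-10,0,30, 0,0,-25,0,30, 0,0,-25,0,30, 0,0,-10,0,30, 0,0,0,0,30,0,0,0,0,30,0,0,0,0,30]'
python3 -m creep '[0,0,-4,0,30, 0,0,-4,0,30, 0,0,-4,0,30, 0,0,-3,0,30, 0,0,-2,0,30, 0,0,0,0,30]'; python3 -m creep '[0,0,-2,0,30, 0,0,0,0,30]';  python3 -m creep '[0,0,-2,0,30, 0,0,0,0,30]'
```

```text
time_s: 29.4
eef_pos: [490.1, -15.6, 127.3]
tool_rot: [0.707, 0.707, 0.001, 0.001]
wrist_force: [-0.8, 0.3, -1.4]
gripper_width: 44.8
gripper_force: 41.7
time_s: 30.0
eef_pos: [489.1, -15.2, 109.0]
tool_rot: [0.707, 0.707, 0.0, -0.0]
wrist_force: [-0.5, -0.0, -0.5]
gripper_width: 45.2
gripper_force: 41.7
time_s: 30.2
eef_pos: [489.5, -15.0, 107.2]
tool_rot: [0.707, 0.707, 0.001, 0.0]
wrist_force: [1.7, 2.2, -2.2]
gripper_width: 44.9
gripper_force: 41.5
time_s: 30.4
eef_pos: [489.4, -15.0, 105.1]
tool_rot: [0.707, 0.707, 0.001, 0.0]
wrist_force: [1.8, 3.7, -1.5]
gripper_width: 45.1
gripper_force: 41.6
```

Passing through, so I continue to the seat.

```bash
python3 -m creep '[0,0,-6,0,30, 0,0,-6,0,30, 0,0,0,0,30]';  python3 -m creep '[0,0,-8,0,30, 0,0,-8,0,30, 0,0,-6,0,30, 0,0,0,0,30]'; python3 -m creep '[0,0,-1,0,30, 0,0,-1,0,30, 0,0,0,0,30]'; python3 -m creep '[0,0,-1,0,30, 0,0,0,0,30]'
```

```text
time_s: 30.7
eef_pos: [488.6, -15.1, 92.2]
tool_rot: [0.707, 0.707, 0.0, -0.001]
wrist_force: [1.7, 2.9, -2.0]
gripper_width: 45.0
gripper_force: 41.5
time_s: 31.1
eef_pos: [488.0, -15.5, 69.8]
tool_rot: [0.707, 0.707, -0.001, -0.001]
wrist_force: [1.6, 2.6, -2.3]
gripper_width: 45.0
gripper_force: 41.5
time_s: 31.4
eef_pos: [488.5, -15.8, 68.9]
tool_rot: [0.707, 0.707, -0.0, -0.0]
wrist_force: [1.3, 2.5, -2.2]
gripper_width: 45.2
gripper_force: 41.5
time_s: 31.6
eef_pos: [488.8, -16.0, 68.1]
tool_rot: [0.708, 0.707, -0.0, 0.0]
wrist_force: [0.5, 1.6, -0.4]
gripper_width: 45.2
gripper_force: 41.7
```

```bash
python3 -m creep '[0,0,-1,0,30, 0,0,0,0,30]'; python3 -m creep '[0,0,21,0,30, 0,0,40,0,30, 0,0,40,0,30, 0,0,23,0,30, 4,38,0,0,30, 4,38,0,0,30, 4,38,0,0,30, 4,38,0,0,30, 5,38,0,0,30, 5,38,0,0,30, 0,0,0,0,30, 0,0,0,0,30]'
python3 -m creep '[0,0,0,0,30, 0,0,-40,0,30, 0,0,-40,0,30, 0,0,-25,0,30, 0,0,-15,0,30, 0,0,-6,0,30, 0,0,0,0,30,0,0,0,0,30]'
```

```text
time_s: 31.8
eef_pos: [488.9, -15.8, 68.0]
tool_rot: [0.707, 0.707, -0.001, 0.0]
wrist_force: [-2.6, 1.8, 7.5]
gripper_width: 45.0
gripper_force: 42.6
time_s: 33.0
eef_pos: [514.5, 212.5, 190.6]
tool_rot: [0.707, 0.708, -0.001, 0.0]
wrist_force: [0.2, -0.1, -1.2]
gripper_width: 44.9
gripper_force: 42.2
time_s: 33.8
eef_pos: [516.1, 212.5, 66.5]
tool_rot: [0.708, 0.707, 0.001, 0.001]
wrist_force: [0.8, -0.2, -1.2]
gripper_width: 44.6
gripper_force: 42.3
```

P3 is good and seated. I lower it into the cell, release it, and go on to p4.

```bash
python3 -m creep '[0,0,-6,0,30, 0,0,-3,0,30, 0,0,-1,0,30, 0,0,0,0,30, 0,0,0,0,30]'; python3 -m creep '[0,0,-1,0,30, 0,0,0,0,30]'
```

```text
time_s: 34.3
eef_pos: [515.0, 212.5, 55.2]
tool_rot: [0.707, 0.707, 0.0, 0.0]
wrist_force: [-0.2, 0.5, -1.6]
gripper_width: 44.9
gripper_force: 42.3
time_s: 34.5
eef_pos: [515.1, 212.5, 54.2]
tool_rot: [0.707, 0.707, 0.0, 0.0]
wrist_force: [1.4, 0.3, -1.7]
gripper_width: 45.0
gripper_force: 42.3
```

```bash
python3 -m creep '[0,0,-0.5,0,30, 0,0,0,0,30,0,0,0,0,58, 0,0,0,0,58, 0,0,0,0,58, 0,0,0,0,58, 0,0,30,0,58, 0,0,45,0,58, 0,0,45,0,60, 0,0,27,0,66]'; python3 -m creep '[15,-40,0,0,66,15,-40,0,0,66,15,-40,0,0,66,15,-40,0,0,66,15,-40,0,0,66,15,-40,0,0,66,15,-40,0,0,66,15,-40,0,0,66,15,-44,0,0,66,0,0,0,0,66,0,0,0,0,66,0,0,0,0,66]'
python3 -m creep '[0,0,0,0,66,0,0,0,0,66]'
python3 - <<'E'
from h import *
(w,m)=wsnap('w12.png');print(env.get_obs()['eef_pos'])
print(fit('puppet',w,m,652,-114))
a,b=snap('scene','s12.png'),snap('side','d12.png')
a=a[110:310,150:350];b=b[150:350,220:420]
cv2.imwrite('pics/g6.png',cv2.resize(np.hstack([a,b]),None,fx=2,fy=2,interpolation=2)[...,::-1])
E
```

```text
time_s: 35.5
eef_pos: [515.9, 213.4, 204.1]
tool_rot: [0.707, 0.707, 0.002, 0.001]
wrist_force: [0.2, 0.1, -0.1]
gripper_width: 65.8
gripper_force: 0.0
time_s: 36.7
eef_pos: [649.8, -149.8, 200.6]
tool_rot: [0.707, 0.707, 0.0, -0.0]
wrist_force: [-0.4, 0.0, 1.3]
gripper_width: 66.2
gripper_force: 0.0
time_s: 36.9
eef_pos: [649.9, -150.0, 201.0]
tool_rot: [0.707, 0.708, 0.0, 0.0]
wrist_force: [0.7, -0.4, 0.6]
gripper_width: 66.1
gripper_force: 0.0
[ 649.92539517 -150.33914284  200.98559918]
(array([ 651.2, -115.2]), np.float64(0.94))
```

View pics/g6.png

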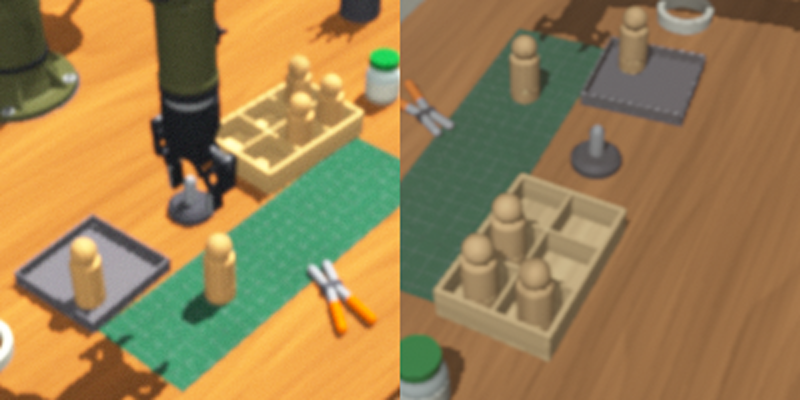

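P1 and p3 are upright in their cells and p2 is in the tray. P4 is at (651.2,-115.2).

```bash
python3 -m creep '[1,17,0,0,66, 0.5,18,-20,0,66, 0,0,-40,0,66, 0,0,-40,0,66, 0,0,-30,0,66, 0,0,-17,0,66, 0,0,-8,0,66, 0,0,0,0,66,0,0,0,0,66]'
python3 -m creep '[0,0,0,0,30, 0,0,0,0,30, 0,0,0,0,30, 0,0,0,0,30]' 40
python3 -m creep '[0,0,20,0,30, 0,0,40,0,30, 0,0,45,0,30, 0,0,45,0,30, -40,11,0,0,30, -40,11,0,0,30, -40,11,0,0,30, -40,12,0,0,30, 0,0,0,0,30, 0,0,0,0,30, 0,0,0,0,30,0,0,0,0,30]'
python3 - <<'E'
from h import *
(w,m)=wsnap('w13.png');print(env.get_obs()['eef_pos'])
print(fit('gauge',w,m,490,-16))
E
```

```text
time_s: 37.95
eef_pos: [652.7, -116.3, 47.3]
tool_rot: [0.707, 0.707, 0.001, 0.001]
wrist_force: [0.0, 0.4, 0.7]
gripper_width: 66.0
gripper_force: 0.0
time_s: 38.35
eef_pos: [652.6, -116.7, 47.6]
tool_rot: [0.708, 0.707, 0.001, 0.001]
wrist_force: [-0.7, 1.2, 6.7]
gripper_width: 44.8
gripper_force: 40.8
time_s: 39.55
eef_pos: [492.5, -71.7, 195.7]
tool_rot: [0.707, 0.707, 0.001, -0.0]
wrist_force: [1.0, -0.1, -2.3]
gripper_width: 45.2
gripper_force: 41.5
[492.40983899 -71.5375669  195.60226495]
(array([486.1, -18.4]), np.float64(0.9))
```

```bash
python3 -m creep '[-2,18,0,0,30, -2,18,0,0,30, -1.5,17,-10,0,30, 0,0,-25,0,30, 0,0,-25,0,30, 0,0,-10,0,30, 0,0,0,0,30,0,0,0,0,30,0,0,0,0,30]'
python3 -m creep '[0,0,-4,0,30, 0,0,-4,0,30, 0,0,-4,0,30, 0,0,-3,0,30, 0,0,-2,0,30, 0,0,0,0,30]'; python3 -m creep '[0,0,-2,0,30, 0,0,0,0,30]';  python3 -m creep '[0,0,-2,0,30, 0,0,0,0,30]'
```

```text
time_s: 40.5
eef_pos: [486.9, -18.3, 126.8]
tool_rot: [0.707, 0.707, 0.001, 0.001]
wrist_force: [1.2, -0.0, -0.6]
gripper_width: 44.9
gripper_force: 41.5
time_s: 41.1
eef_pos: [487.3, -18.4, 109.3]
tool_rot: [0.707, 0.707, 0.001, 0.001]
wrist_force: [1.3, 0.6, 2.2]
gripper_width: 44.9
gripper_force: 41.9
time_s: 41.3
eef_pos: [487.6, -18.3, 108.9]
tool_rot: [0.707, 0.707, 0.001, 0.001]
wrist_force: [-2.5, 0.3, 16.4]
gripper_width: 45.1
gripper_force: 43.1
time_s: 41.5
eef_pos: [487.9, -18.4, 108.6]
tool_rot: [0.707, 0.707, 0.0, 0.001]
wrist_force: [-5.7, -0.4, 29.3]
gripper_width: 45.0
gripper_force: 44.4
```

P4 stops on the tip at the same height as p2, with almost no side force, so it goes to the tray at about (457,-190).

```bash
python3 -m creep '[0,0,15,0,30, 0,0,35,0,30, 0,0,36,0,30, -6,-34,0,0,30, -6,-34,0,0,30, -6,-34,0,0,30, -6,-34,0,0,30, -6,-34,0,0,30, 0,0,0,0,30,0,0,0,0,30]'
python3 -m creep '[0,0,-40,0,30, 0,0,-40,0,30, 0,0,-25,0,30, 0,0,-15,0,30, 0,0,-10,0,30, 0,0,0,0,30, 0,0,0,0,30, 0,0,0,0,30]'
python3 -m creep '[0,0,-4,0,30, 0,0,-3,0,30, 0,0,-1,0,30, 0,0,0,0,30]';python3 -m creep '[0,0,-1,0,30, 0,0,0,0,30]'
```

```text
time_s: 42.5
eef_pos: [455.1, -188.9, 190.1]
tool_rot: [0.708, 0.706, 0.0, -0.001]
wrist_force: [-0.1, 1.6, -1.2]
gripper_width: 45.0
gripper_force: 41.6
time_s: 43.3
eef_pos: [457.0, -189.0, 61.9]
tool_rot: [0.707, 0.707, 0.0, 0.001]
wrist_force: [0.2, 0.6, -1.4]
gripper_width: 44.7
gripper_force: 41.6
time_s: 43.7
eef_pos: [455.7, -188.5, 52.4]
tool_rot: [0.707, 0.707, -0.0, -0.0]
wrist_force: [0.3, 0.5, -0.6]
gripper_width: 44.8
gripper_force: 41.6
time_s: 43.9
eef_pos: [456.0, -188.6, 51.6]
tool_rot: [0.707, 0.707, 0.0, 0.0]
wrist_force: [-0.6, -0.4, -1.9]
gripper_width: 44.6
gripper_force: 41.8
```

```bash
python3 -m creep '[0,0,-0.5,0,30, 0,0,0,0,30, 0,0,0,0,30]'; python3 -m creep '[0,0,0,0,58, 0,0,0,0,58, 0,0,0,0,58, 0,0,0,0,58, 0,0,30,0,58, 0,0,45,0,58, 0,0,45,0,60, 0,0,40,0,66, 20,-40,20,0,66, 20,-40,20,0,66,0,0,0,0,66,0,0,0,0,66]'
python3 - <<'E'
from h import *
a,b=snap('scene','s14.png'),snap('side','d14.png')
a=a[110:310,150:350];b=b[150:350,220:420]
cv2.imwrite('pics/g7.png',cv2.resize(np.hstack([a,b]),None,fx=2,fy=2,interpolation=2)[...,::-1])
E
```

```text
time_s: 44.2
eef_pos: [456.1, -188.7, 51.5]
tool_rot: [0.707, 0.707, -0.0, 0.0]
wrist_force: [-1.7, 0.4, 5.4]
gripper_width: 44.7
gripper_force: 42.0
time_s: 45.4
eef_pos: [496.0, -269.2, 250.6]
tool_rot: [0.708, 0.706, 0.001, -0.001]
wrist_force: [-0.1, 0.5, -0.6]
gripper_width: 66.0
gripper_force: 0.0
```

View pics/g7.png

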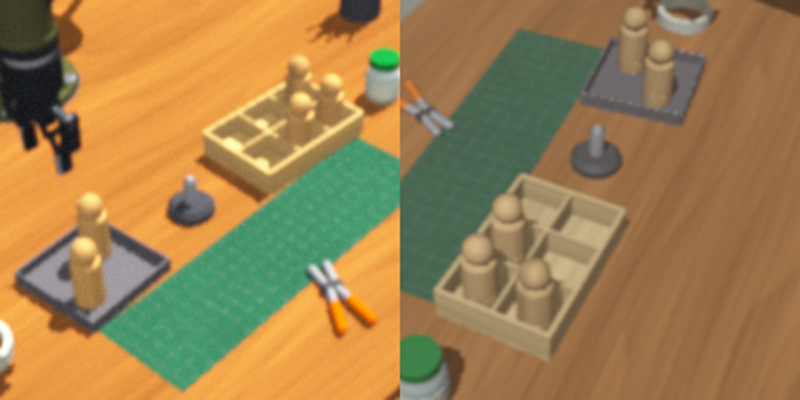

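The mat is empty. P1 and p3 stand upright in their cells, p2 and p4 stand upright in the tray, and the other things are where they were.

```bash
python3 -c "
from rig import env
print(env.finish_job())"
```

```text
the job is handed in; nothing more can be done
None
```

The job is handed in: of the four bodies on the mat, 1 and 3 went all the way down the gauge pin and now stand in their own crate cells, and 2 and 4 stopped on its tip and now stand in the rework tray.

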